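# Shut and lock the filter box cover

### The job

Two duct filter boxes stand on the bench; the cover of one is ajar. Push that cover fully shut with a fingertip, and only then set a fingertip in the slot of its cam fastener and turn it clockwise (seen from above) as far as it goes, a quarter turn, so that the cover is locked. Do not raise the cover further, leave the other box locked and shut, do not disturb or pick up anything else, and finish clear of everything.

Things in the scene. Friction and masses are not known exactly. Their poses are not given: they have to be found in the camera images.
- a_box: AJAR BOX: sheet metal, 240 (x, front to back) x 200 (y) x 80 mm, fixed to the bench, duct stub at its back; origin under its centre. Its cover is a flat 240 x 200 x 5 mm plate hinged along the back (+x) top edge; shut, it lies level with its top face 85 mm above the bench
- a_edge (a point): middle of the ajar cover's free front edge, on its top face; turns with the cover. x points along the cover from the free edge to the hinge, y along the edge, z out of the top face
- a_hinge (a point): middle of the ajar cover's hinge line, at the cover's top face, 240 mm from a_edge; same axes as a_edge
- a_cover (a joint): opening angle of the ajar cover, rad: 0 shut (a stop), grows as the front edge rises, 0.2 to 0.42 at the start. Stiff hinge: it stays where it is left and takes about 2 to 8 N down at the front edge to push shut. Shut it before turning the cam
- a_slot (a point): centre of the ajar cover's cam: on its axis, on the slot's floor, 4 mm above the cover's top face (89 mm above the bench when shut), 85 mm behind the front edge. Steel disc, 88 mm across, with one straight slot right across it: 34 mm wide, 88 mm long, 18 mm deep. x points along the slot, z out of the cover; turns with the cam
- a_bezel (a point): centre, on the cover's top face, of the fixed black bezel ring round that cam: 112 mm outside, 88 mm inside, 23 mm high (1 mm above the disc); it closes the slot's ends. The ring begins 29 mm behind the cover's front edge
- a_cam (a joint): turn of the ajar cover's cam, rad. 0 (stop): slot runs front to back, unlocked. Grows CLOCKWISE from above to 1.571 (stop): slot parallel to the front edge, in line with two small marks beside the bezel, locked. Starts at 0 to 0.25, stays where left; turning takes 0.12 N m (5 N on the slot's wall 25 mm off the axis)
- b_cover (a joint): opening angle of the cover of the other, identical box, which is shut and locked: 0 shut
- b_cam (a joint): turn of the cam on that other box: about 1.55, locked
- b_slot (a point): centre of the slot of the locked box's cam; same frame as a_slot
- tin_center (a point): bystander, leave alone: small steel-capped jar, 52 mm wide, 45 mm tall, standing on the cover of the locked box, near its hinge; its centre
- mug: bystander, leave alone: white mug, 80 mm wide, 90 mm tall; origin at the centre of its underside
- collar: bystander, leave alone: open sheet-metal duct collar (ring), 90 mm wide, 50 mm tall; origin at the centre of its underside
- spanner: bystander, leave alone: steel spanner lying flat; origin under its middle
- driver: bystander, leave alone: screwdriver lying flat between the boxes; origin under its middle
- sealant: bystander, leave alone: grey bottle of sealant, 48 mm wide, 150 mm tall; origin at the centre of its underside
- carton: bystander, leave alone: small cardboard carton 70 x 100 x 50 mm behind the boxes; origin at the centre of its underside

How it is judged:
By the outcome, as a careful person would: the job done as asked, in the order asked, and still so for the second after the job is handed in, with the robot touching nothing.
It also fails if it takes over 51 s, if anything falls off the work surface, if the arm or the gripper's body presses on something with over 40 N, if the wrist force passes 120 N, or if a joint passes its speed limit or range.

### The arm

A 6-joint arm with a two-finger parallel gripper is mounted at the origin on the work surface. World frame = base frame: x ahead of the robot, y to its left, z up, the work surface at z = 0. Lengths are in m, angles in rad, forces in N, time in s.
With the tool pointing down it reaches from about 0.35 to 0.875 m from the base axis. Payload 4.2 kg.
Tool frame: the origin (TCP) lies between the finger pads; the fingertips stand manip.tcp_to_tips ahead of it and the grasp point (between the pads) is the TCP (manip.tcp_to_tips is the distance from the TCP to the fingertips, in m); z points along the fingers, y is the direction in which the jaws open and shut (so a half turn about z gives the same grasp; the last joint's range is limited). The gripper opens to 87 mm and grips with 3 to 60 N. Pads are 19 mm wide; open, the fingers measure 117 mm over their backs; the gripper's body (75 mm by 190 mm) begins 51 mm behind the grasp point.
Start: joints at [-0.937, 0.385, 0.008, 0, -1.194, -0.259], TCP at [0.229, -0.582, 0.242] pointing down, gripper open.
Joint ranges: [-3.14, 3.14], [-1.21, 2.06], [-1.07, 1.41], [-3.16, 2.05], [-2.99, -0.16], [-3.1, 3.1]. Speed limits (rad/s): [2.79, 2.79, 3.14, 3.14, 3.14, 3.14].

### API

Orientations are given as a unit quaternion [w, x, y, z].
In Python, from cell import status, viewer, manip gives the robot as it stands.
- The arm moves only by the tool carry_out, never from a script. Its argument "moves" is a list of rows, each a list of 3 entries, a list of its own where there are three numbers: the shift along the tool's x, y, z in m, then the turn, a rotation vector about the tool's x, y, z in rad, then the closure, from 0 (fully open) to 1 (shut). In form: [[[x, y, z], [wx, wy, wz], gripper], ...]. A call has 1 to 10 rows; each row is the pose to reach, as a shift and turn from the pose commanded when the call began, along the tool's axes at that moment; what a row does not reach only later rows make up. A row lasts 1/12 s, in which the tool goes at most 41.7 mm and 7.16 degrees, less where a joint would pass 70% of its speed; a pose out of reach is approached as far as the arm can. A call with a gripper value outside its range is refused whole. The fingers move at their own pace and stop on an object; "grip_force" is the grip in N (left out, the last holds). Time passes only in rows, so rows that repeat a pose let the fingers close. It gives the time, the measured TCP pose, the force and the opening at its end, in the units of the state.
- status.read_state(): the state, without advancing time (a new reading comes with each control period).
- viewer.read_camera(name): name is "scene" or "top" or "wrist"; returns the picture (420x560x3 uint8, blue, green, red); there is no depth.
- viewer.calibration(name): a dict with "fx", "fy", "cx", "cy" (pixels), "T" (4x4, takes a point from camera to world coordinates); the wrist camera has in their place "tool_from_camera" (4x4, takes a point from camera to tool coordinates, whose origin is the TCP and whose axes are the flange's). Camera axes: x right, y down, z forward; pixel columns grow to the right and rows downward; lengths in m; the calibration is good to about 2 mm. A picture is of the moment at which its call begins: read the wrist's pose just before it. calibration takes no time and is no camera call.
- manip.hand_in(): hands the job in, once; it reports no verdict.
The state is a dict: "time_s": time; "joints": joint angles; "dq": joint speeds; "effort": joint torques, N m; "eef_pos": TCP position; "ee_rot": TCP orientation; "wrist_force": force on the tool from outside, world axes, zero at the start; "ft_torque": the same for the moment, N m; "opening": finger opening in m.
Only numpy, scipy, OpenCV 4.12 (cv2) and the standard library are available. Lean on these libraries where they do the work, as an engineer would, in place of code of your own. Each camera call takes 0.05 s, during which the arm holds its last target.

## Working session

There is one attempt and no reset: what is moved stays moved. The work goes in short steps, Python scripts to look and compute and a tool call to move; the robot and the scene stay as the last step left them, time stands still between calls to the robot, and variables do not carry over. Pictures are saved under pics/ and viewed, and the job is handed in when it is done.

Besides the shell and the picture viewer there is one more tool, called after ">>>" in YAML: its name, and indented under it one key for each argument. carry_out: Moves the arm, as the interface text tells. Its arguments: {"type":"object","properties":{"moves":{"type":"array","items":{"type":"array"}},"grip_force":{"type":"number"}},"required":["moves"]}

```bash
mkdir -p pics; ls
cat > h.py <<'E'
import numpy as np, cv2
from cell import status, viewer, manip
from scipy.spatial.transform import Rotation as R
def q(w): return R.from_quat([w[1],w[2],w[3],w[0]])
def ray(cal,u,v,T=None):
    T=np.array(cal["T"]) if T is None else T
    d=T[:3,:3]@np.array([(u-cal["cx"])/cal["fx"],(v-cal["cy"])/cal["fy"],1.])
    return T[:3,3],d
def onz(cal,u,v,z,T=None):
    o,d=ray(cal,u,v,T); return o+d*(z-o[2])/d[2]
def proj(cal,p,T=None):
    T=np.array(cal["T"]) if T is None else T
    c=np.linalg.inv(T)@np.append(p,1); return c[0]/c[2]*cal["fx"]+cal["cx"],c[1]/c[2]*cal["fy"]+cal["cy"]
E
python3 - <<'E'
from h import *
s=status.read_state(); print(s, manip.tcp_to_tips)
for n in("top","scene","wrist"):
    cv2.imwrite(f"pics/{n}0.png",viewer.read_camera(n)); print(n,viewer.calibration(n))
E
```

```text
pics
{'time_s': 0.0, 'joints': array([-9.37389929e-01,  3.85534016e-01,  6.64466369e-03, -4.78026087e-04,
       -1.19399247e+00, -2.58586882e-01]), 'dq': array([-3.28203377e-04, -2.99317197e-04,  3.97591555e-04, -2.64597493e-06,
       -1.12705381e-03,  7.66277208e-04]), 'effort': array([ 9.91083980e-04, -3.90667641e+01,  1.87409449e+01,  4.22007591e+00,
        1.09987945e-02, -2.14187612e-04]), 'eef_pos': array([ 0.22862168, -0.58109231,  0.24048364]), 'ee_rot': array([-2.49374512e-04, -1.86227896e-01,  9.82505997e-01,  1.03657550e-03]), 'wrist_force': array([0.66195903, 0.04531522, 0.44943808]), 'ft_torque': array([ 0.0086092 , -0.06067571, -0.03535658]), 'opening': 0.08675478799054157} 0.019
top {'fx': 431.2885950900596, 'fy': 431.2885950900596, 'cx': 282.9186759986471, 'cy': 207.38370743714853, 'T': array([[-2.60719082e-02, -9.98706850e-01,  4.36449758e-02,
         5.38238065e-01],
       [-9.99659481e-01,  2.60944351e-02, -5.35955176e-05,
        -2.30336164e-02],
       [-1.08536477e-03, -4.36315111e-02, -9.99047103e-01,
         1.30905328e+00],
       [ 0.00000000e+00,  0.
[... 187 characters left out ...]
5002,  0.53683204, -0.70088531,  1.71909299],
       [ 0.88281504, -0.29289733,  0.3672176 , -0.58241035],
       [-0.00815326, -0.79121584, -0.61148264,  1.08990387],
       [ 0.        ,  0.        ,  0.        ,  1.        ]])}
wrist {'fx': 310.9890300039906, 'fy': 310.9890300039906, 'cx': 281.8076007076139, 'cy': 211.38625766391698, 'tool_from_camera': array([[-2.26240562e-05, -9.68167435e-01, -2.50303450e-01,
         6.77865520e-02],
       [ 9.99999761e-01, -1.94903321e-04,  6.63494640e-04,
         9.82276065e-04],
       [-6.91158878e-04, -2.50303375e-01,  9.68167208e-01,
        -1.42830730e-01],
       [ 0.00000000e+00,  0.00000000e+00,  0.00000000e+00,
         1.00000000e+00]])}
```

View pics/top0.png

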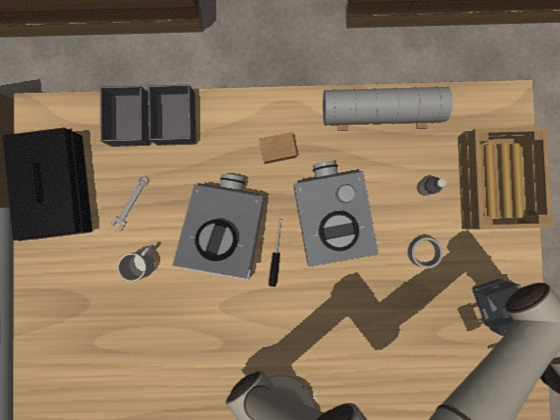

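View pics/scene0.png

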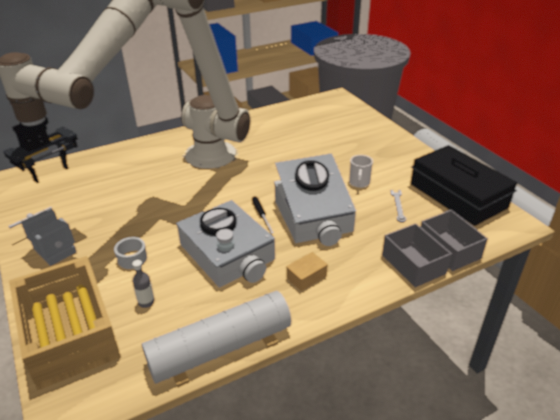

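The left box in the top view, at about (220,232), is ajar. Its cover stands raised in the scene view at (315,185). The right box, at (337,220), is shut and has the jar on it. I'll zoom in on the left one.

Run:
```python
import cv2
a=cv2.imread("pics/top0.png")[160:300,150:300]; cv2.imwrite("pics/topz.png",cv2.resize(a,None,fx=4.2,fy=4.2,interpolation=cv2.INTER_CUBIC))
a=cv2.imread("pics/scene0.png")[140:260,250:390]; cv2.imwrite("pics/scenez.png",cv2.resize(a,None,fx=5,fy=5,interpolation=cv2.INTER_CUBIC))
```

```text
(no output)
```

View pics/topz.png

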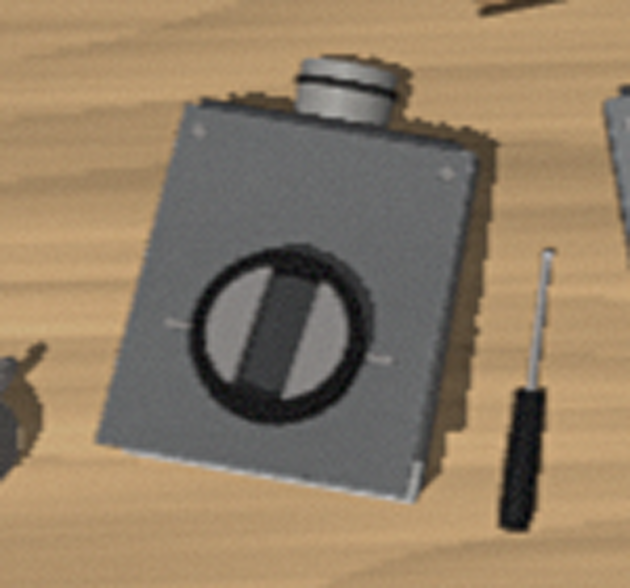

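View pics/scenez.png

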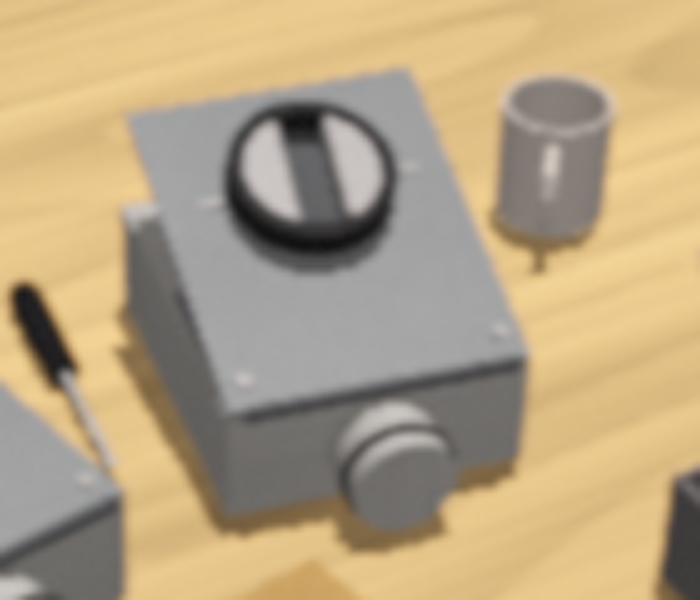

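```bash
cat > m.py <<'E'
from h import *
t=viewer.calibration("top"); s=viewer.calibration("scene")
f=lambda u,v:(u/4.2+150-.4,v/4.2+160-.4)
g=lambda u,v:(u/5+250-.4,v/5+140-.4)
def tri(a,b):
    A=[];y=[]
    for c,p in((t,a),(s,b)):
        o,d=ray(c,*p); d=d/np.linalg.norm(d); P=np.eye(3)-np.outer(d,d); A.append(P); y.append(P@o)
    x=np.linalg.lstsq(np.vstack(A),np.hstack(y),rcond=None)[0]
    return x,np.linalg.norm(np.vstack(A)@x-np.hstack(y))
for n,a,b in(("hL",(187,101),(525,352)),("hR",(476,151),(235,408)),("fL",(97,441),(408,70)),("fR",(413,499),(130,117))):
    print(n,tri(f(*a),g(*b)), onz(t,*f(*a),.085))
# ring centre
print("ring",onz(t,*f(281,334),.15))
E
python3 m.py
```

```text
hL (array([0.66571379, 0.22747516, 0.08552947]), np.float64(0.0005946680431800562)) [0.66596823 0.22796648 0.085     ]
hR (array([0.6282055 , 0.03573719, 0.08716098]), np.float64(0.004708189500923373)) [0.62687109 0.0328492  0.085     ]
fL (array([0.44468811, 0.2743167 , 0.15939999]), np.float64(0.0016399200076007926)) [0.43809701 0.29242229 0.085     ]
fR (array([0.40477491, 0.07902177, 0.15925525]), np.float64(0.007126581915194425)) [0.39381812 0.08078218 0.085     ]
ring [0.50835212 0.15717454 0.15      ]
```

```bash
cat > go.py <<'E'
from h import *
import sys
# usage: go.py x y z(tips) thetadeg(tool y azimuth) -> shift, rotvec from the measured pose
a=list(map(float,sys.argv[1:5]))
s=status.read_state(); Rm=q(s["ee_rot"]); p=s["eef_pos"]
th=np.radians(a[3]); y=np.array([np.cos(th),np.sin(th),0]); z=np.array([0,0,-1.]); x=np.cross(y,z)
Rt=R.from_matrix(np.array([x,y,z]).T)
tgt=np.array(a[:3])+[0,0,manip.tcp_to_tips]
print("t",round(s["time_s"],2),"shift",Rm.inv().apply(tgt-p).round(4),"rot",(Rm.inv()*Rt).as_rotvec().round(3))
yy=Rm.as_matrix()[:,1]; print("now",p.round(4),"theta",np.degrees(np.arctan2(yy[1],yy[0])).round(1),"tip z",(p[2]-.019).round(4), "F",s["wrist_force"].round(2),"M",s["ft_torque"].round(2),"q",s["joints"].round(2))
E
python3 go.py .45 -.1 .26 78.7
```

```text
t 0.15 shift [-0.3821  0.3669 -0.0377] rot [ 0.002 -0.001  0.572]
now [ 0.2287 -0.5812  0.2407] theta 111.5 tip z 0.2217 F [-0.54 -0.46  0.09] M [-0.01 -0.01 -0.07] q [-0.94  0.39  0.01 -0.   -1.19 -0.26]
```

>>> carry_out:
  moves:
    - [[-0.02, 0.02, -0.038], [0, 0, 0.1], 1]
    - [[-0.38, 0.367, -0.038], [0, 0, 0.57], 1]
    - [[-0.38, 0.367, -0.038], [0, 0, 0.57], 1]
    - [[-0.38, 0.367, -0.038], [0, 0, 0.57], 1]
    - [[-0.38, 0.367, -0.038], [0, 0, 0.57], 1]
    - [[-0.38, 0.367, -0.038], [0, 0, 0.57], 1]
    - [[-0.38, 0.367, -0.038], [0, 0, 0.57], 1]
    - [[-0.38, 0.367, -0.038], [0, 0, 0.57], 1]
    - [[-0.38, 0.367, -0.038], [0, 0, 0.57], 1]
    - [[-0.38, 0.367, -0.038], [0, 0, 0.57], 1]

```text
time_s: 0.98
eef_pos: [0.3902, -0.2263, 0.2784]
ee_rot: [0.0, 0.098, 0.995, 0.0]
wrist_force: [1.2, 0.4, -0.5]
opening: 0.0284
```

```bash
python3 go.py .42 .1767 .21 78.7
```

```text
t 0.98 shift [0.049  0.4011 0.0494] rot [0.    0.    0.002]
now [ 0.3902 -0.2263  0.2784] theta 78.8 tip z 0.2594 F [ 1.21  0.4  -0.52] M [-0.03 -0.13 -0.03] q [-0.16  0.05 -0.33 -0.   -1.18 -1.6 ]
```

>>> carry_out:
  moves:
    - [[0.049, 0.4, 0.03], [0, 0, 0], 1]
    - [[0.049, 0.4, 0.03], [0, 0, 0], 1]
    - [[0.049, 0.4, 0.03], [0, 0, 0], 1]
    - [[0.049, 0.4, 0.03], [0, 0, 0], 1]
    - [[0.049, 0.4, 0.03], [0, 0, 0], 1]
    - [[0.049, 0.4, 0.03], [0, 0, 0], 1]
    - [[0.049, 0.4, 0.03], [0, 0, 0], 1]
    - [[0.049, 0.4, 0.03], [0, 0, 0], 1]
    - [[0.049, 0.4, 0.03], [0, 0, 0], 1]
    - [[0.049, 0.4, 0.03], [0, 0, 0], 1]

```text
time_s: 1.82
eef_pos: [0.4193, 0.1767, 0.2481]
ee_rot: [0.0, 0.096, 0.995, 0.0]
wrist_force: [0.5, -0.5, 0.8]
opening: 0.0001
```

>>> carry_out:
  moves:
    - [[0, 0, 0], [0, 0, 0], 1]
    - [[0, 0, 0], [0, 0, 0], 1]
    - [[0, 0, 0], [0, 0, 0], 1]

```text
time_s: 2.07
eef_pos: [0.4192, 0.1734, 0.248]
ee_rot: [-0.0, 0.097, 0.995, -0.0]
wrist_force: [-0.6, -0.3, 0.6]
opening: 0.0003
```

```bash
python3 go.py .423 .1767 .165 78.7
python3 - <<'E'
from h import *
cv2.imwrite("pics/w1.png",viewer.read_camera("wrist"))
cv2.imwrite("pics/s1.png",viewer.read_camera("scene")[60:260,180:430].repeat(3,0).repeat(3,1))
E
```

```text
t 2.07 shift [-0.0031  0.0041  0.064 ] rot [-0.001 -0.001  0.002]
now [0.4192 0.1734 0.248 ] theta 78.8 tip z 0.229 F [-0.61 -0.28  0.64] M [-0.05 -0.07  0.01] q [ 0.75  0.08 -0.38 -0.   -1.11 -2.52]
```

View pics/w1.png

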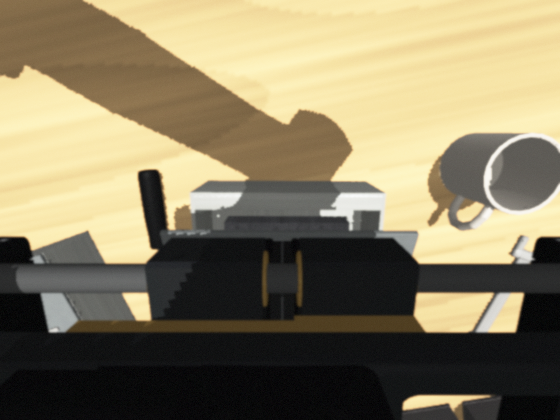

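View pics/s1.png

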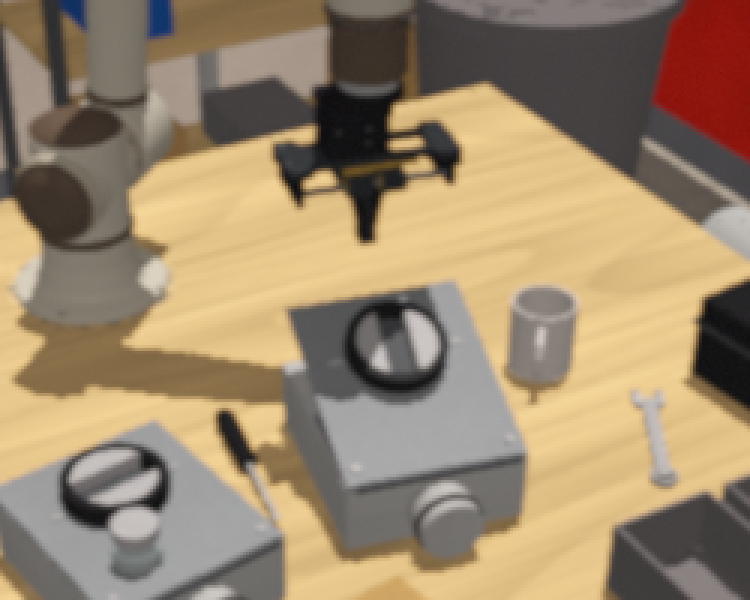

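>>> carry_out:
  moves:
    - [[-0.006, 0.003, 0.03], [0, 0, 0], 1]
    - [[-0.006, 0.003, 0.06], [0, 0, 0], 1]
    - [[-0.006, 0.003, 0.063], [0, 0, 0], 1]
    - [[-0.006, 0.003, 0.063], [0, 0, 0], 1]

```text
time_s: 2.5
eef_pos: [0.4254, 0.1738, 0.1845]
ee_rot: [-0.001, 0.098, 0.995, -0.002]
wrist_force: [0.1, 0.4, 1.0]
opening: 0.0005
```

>>> carry_out:
  moves:
    - [[0, 0, 0.003], [0, 0, 0], 1]
    - [[0, 0, 0.006], [0, 0, 0], 1]
    - [[0, 0, 0.009], [0, 0, 0], 1]
    - [[0, 0, 0.012], [0, 0, 0], 1]
    - [[0, 0, 0.015], [0, 0, 0], 1]
    - [[0, 0, 0.018], [0, 0, 0], 1]
    - [[0, 0, 0.021], [0, 0, 0], 1]
    - [[0, 0, 0.024], [0, 0, 0], 1]

```text
time_s: 3.17
eef_pos: [0.426, 0.1755, 0.1611]
ee_rot: [-0.0, 0.097, 0.995, -0.0]
wrist_force: [-1.0, 0.6, 2.5]
opening: 0.0004
```

```bash
python3 go.py .4255 .1755 .085 78.7
python3 - <<'E'
from h import *
cv2.imwrite("pics/s2.png",viewer.read_camera("scene")[60:260,180:430].repeat(3,0).repeat(3,1))
E
```

```text
t 3.17 shift [ 0.0005 -0.0001  0.0571] rot [-0.    -0.     0.002]
now [0.426  0.1755 0.1611] theta 78.8 tip z 0.1421 F [-0.95  0.62  2.47] M [0.05 0.48 0.04] q [ 0.74  0.19 -0.5  -0.   -0.89 -2.51]
```

View pics/s2.png

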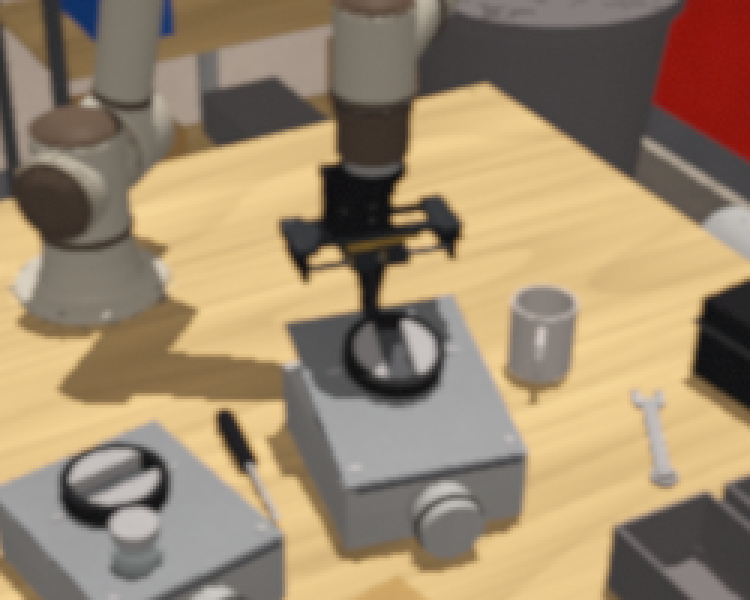

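The fingertip is pressing on the cover ahead of the bezel, and the cover is going down. I'll continue.

>>> carry_out:
  moves:
    - [[0, 0, 0.005], [0, 0, 0], 1]
    - [[0, 0, 0.01], [0, 0, 0], 1]
    - [[0, 0, 0.015], [0, 0, 0], 1]
    - [[0, 0, 0.02], [0, 0, 0], 1]
    - [[0, 0, 0.025], [0, 0, 0], 1]
    - [[0, 0, 0.03], [0, 0, 0], 1]
    - [[0, 0, 0.035], [0, 0, 0], 1]
    - [[0, 0, 0.04], [0, 0, 0], 1]
    - [[0, 0, 0.045], [0, 0, 0], 1]
    - [[0, 0, 0.05], [0, 0, 0], 1]

```text
time_s: 4.05
eef_pos: [0.426, 0.1754, 0.1108]
ee_rot: [-0.0, 0.097, 0.995, -0.0]
wrist_force: [-1.7, -0.3, 1.2]
opening: 0.0004
```

>>> carry_out:
  moves:
    - [[0, 0, 0.001], [0, 0, 0], 1]
    - [[0, 0, 0.002], [0, 0, 0], 1]
    - [[0, 0, 0.003], [0, 0, 0], 1]
    - [[0, 0, 0.004], [0, 0, 0], 1]

```text
time_s: 4.38
eef_pos: [0.4261, 0.1754, 0.1073]
ee_rot: [0.0, 0.097, 0.995, -0.0]
wrist_force: [-1.0, 0.2, -0.1]
opening: 0.0007
```

>>> carry_out:
  moves:
    - [[0, 0, 0.001], [0, 0, 0], 1]
    - [[0, 0, 0.002], [0, 0, 0], 1]
    - [[0, 0, 0.003], [0, 0, 0], 1]

```text
time_s: 4.63
eef_pos: [0.4261, 0.1754, 0.1044]
ee_rot: [0.0, 0.097, 0.995, 0.0]
wrist_force: [-1.4, -0.4, 8.5]
opening: 0.0004
```

>>> carry_out:
  moves:
    - [[0, 0, 0.0005], [0, 0, 0], 1]
    - [[0, 0, 0.001], [0, 0, 0], 1]
    - [[0, 0, 0.001], [0, 0, 0], 1]

```text
time_s: 4.88
eef_pos: [0.4261, 0.1754, 0.1043]
ee_rot: [0.0, 0.097, 0.995, -0.0]
wrist_force: [-4.1, -0.3, 9.3]
opening: 0.0008
```

>>> carry_out:
  moves:
    - [[0, 0, 0.0005], [0, 0, 0], 1]
    - [[0, 0, 0.0005], [0, 0, 0], 1]

```text
time_s: 5.05
eef_pos: [0.4261, 0.1754, 0.1043]
ee_rot: [0.0, 0.097, 0.995, -0.0]
wrist_force: [-5.0, -0.9, 14.3]
opening: 0.0006
```

The tip stopped at z = 85.3 mm while the force rose to 14 N, so the cover is on its stop. Next I'll retract and look at the cam.

>>> carry_out:
  moves:
    - [[0, 0, -0.02], [0, 0, 0], 1]
    - [[0, 0, -0.05], [0, 0, 0], 1]
    - [[0, 0, -0.09], [0, 0, 0], 1]
    - [[0, 0, -0.12], [0, 0, 0], 1]
    - [[0, 0, -0.15], [0, 0, 0], 1]
    - [[0, 0, -0.15], [0, 0, 0], 1]
    - [[0, 0, -0.15], [0, 0, 0], 0.5]
    - [[0, 0, -0.15], [0, 0, 0], 0.5]

```text
time_s: 5.72
eef_pos: [0.4257, 0.1753, 0.2522]
ee_rot: [-0.0, 0.098, 0.995, 0.0]
wrist_force: [-1.2, -0.1, -0.8]
opening: 0.0072
```

```bash
python3 go.py .52 .26 .25 165
```

```text
t 5.72 shift [-0.0761  0.1014 -0.0168] rot [ 1.000e-03 -1.000e-03 -1.504e+00]
now [0.4257 0.1753 0.2522] theta 78.8 tip z 0.2332 F [-1.17 -0.05 -0.8 ] M [-0.02  0.    0.03] q [ 0.74  0.09 -0.36 -0.   -1.12 -2.51]
```

>>> carry_out:
  moves:
    - [[-0.076, 0.101, -0.02], [0, 0, -1.5], 0.45]
    - [[-0.076, 0.101, -0.02], [0, 0, -1.5], 0.45]
    - [[-0.076, 0.101, -0.02], [0, 0, -1.5], 0.45]
    - [[-0.076, 0.101, -0.02], [0, 0, -1.5], 0.45]
    - [[-0.076, 0.101, -0.02], [0, 0, -1.5], 0.45]
    - [[-0.076, 0.101, -0.02], [0, 0, -1.5], 0.45]
    - [[-0.076, 0.101, -0.02], [0, 0, -1.5], 0.45]
    - [[-0.076, 0.101, -0.02], [0, 0, -1.5], 0.45]
    - [[-0.076, 0.101, -0.02], [0, 0, -1.5], 0.45]
    - [[-0.076, 0.101, -0.02], [0, 0, -1.5], 0.45]

```text
time_s: 6.55
eef_pos: [0.5197, 0.2595, 0.2704]
ee_rot: [-0.002, -0.506, 0.863, -0.0]
wrist_force: [-0.4, -0.2, -0.7]
opening: 0.0476
```

>>> carry_out:
  moves:
    - [[0, 0, 0], [0, 0, -0.25], 0.45]
    - [[0, 0, 0], [0, 0, -0.25], 0.45]
    - [[0, 0, 0], [0, 0, -0.25], 0.45]
    - [[0, 0, 0], [0, 0, -0.25], 0.45]

```text
time_s: 6.88
eef_pos: [0.5199, 0.2596, 0.2711]
ee_rot: [-0.001, -0.606, 0.796, 0.0]
wrist_force: [0.3, 0.6, -0.3]
opening: 0.048
```

```bash
python3 go.py .495 .162 .12 165;python3 - <<'E'
from h import *
print(status.read_state()["opening"])
np.save("wp.npy",np.r_[status.read_state()["eef_pos"],status.read_state()["ee_rot"]])
cv2.imwrite("pics/w3.png",viewer.read_camera("wrist"))
cv2.imwrite("pics/s3.png",viewer.read_camera("scene")[60:260,180:430].repeat(3,0).repeat(3,1))
cv2.imwrite("pics/t3.png",viewer.read_camera("top")[130:310,120:300].repeat(3,0).repeat(3,1))
E
```

```text
t 6.88 shift [ 0.1004 -0.0022  0.1324] rot [ 0.002 -0.002 -0.008]
now [0.5199 0.2596 0.2711] theta 164.6 tip z 0.2521 F [ 0.26  0.55 -0.26] M [0.   0.07 0.04] q [ 0.74  0.29 -0.05 -0.   -1.23 -1.01]
0.04796002328438318
```

View pics/w3.png

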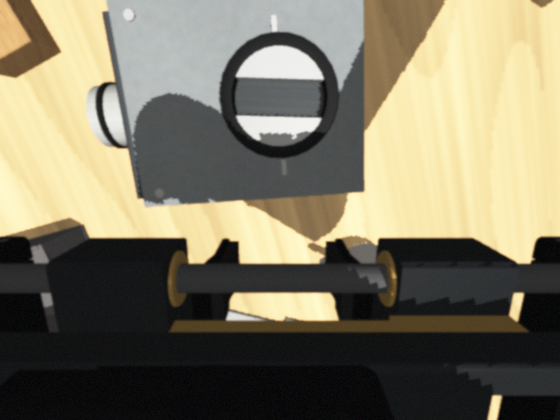

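View pics/s3.png

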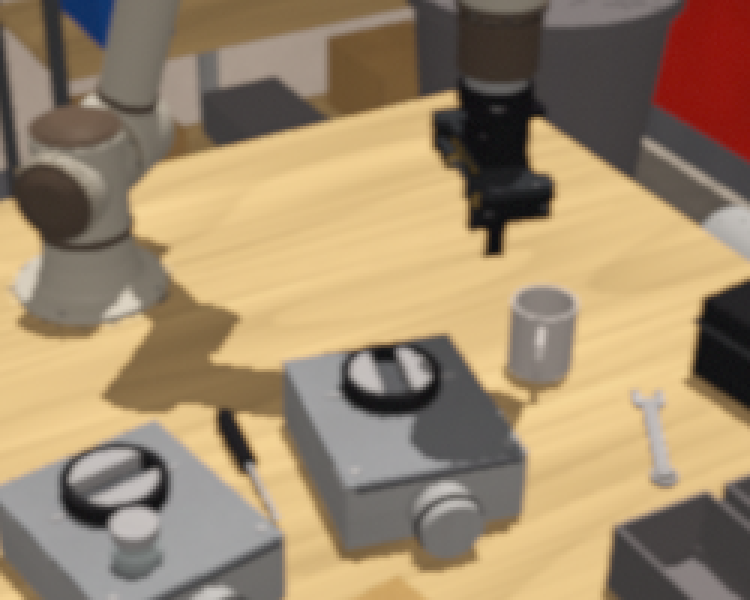

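View pics/t3.png

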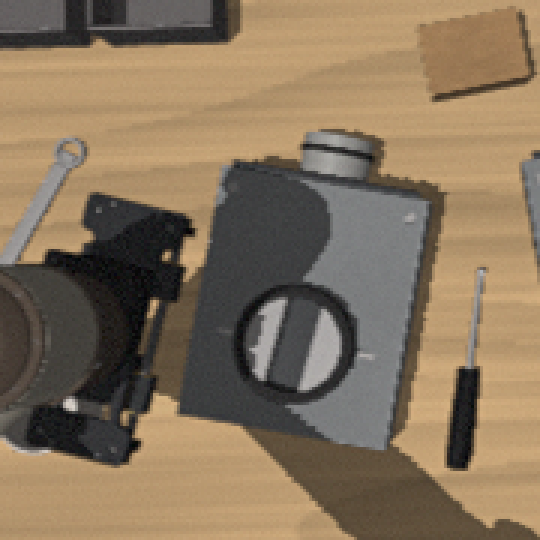

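The cover now lies level in the scene and top views. In the wrist view the cam ring is centred near (279,95), with the slot running along the image rows and the lock marks at (275,22) and (284,167). I'll measure these.

Run:
```python
from h import *
w=np.load("wp.npy"); c=viewer.calibration("wrist"); t=viewer.calibration("top")
M=np.eye(4); M[:3,:3]=q(w[3:]).as_matrix(); M[:3,3]=w[:3]; T=M@np.array(c["tool_from_camera"])
W=lambda u,v,z:onz(c,u,v,z,T)
im=cv2.imread("pics/w3.png"); g=cv2.cvtColor(im,cv2.COLOR_BGR2GRAY)
m=(g<45).astype(np.uint8); m[:25]=0; m[170:]=0; m[:,:200]=0; m[:,360:]=0
cs,_=cv2.findContours(m,cv2.RETR_EXTERNAL,cv2.CHAIN_APPROX_NONE); k=max(cs,key=cv2.contourArea)
e=cv2.fitEllipse(k); print("ell",e)
P=np.array([W(u,v,.108)[:2] for u,v in k[:,0]])
cc,r=cv2.minEnclosingCircle(P.astype(np.float32)); print("wrist ring z.108",cc,r, P.mean(0))
a,b=W(275,22,.085),W(284,167,.085); print("marks",a,b,"mid",(a+b)/2,"dir",np.degrees(np.arctan2(*(b-a)[[1,0]])))
for p,s in(((240,79),(320,80)),((240,114),(320,117))):
    a,b=W(*p,.107),W(*s,.107); print("slot edge",a[:2],b[:2],np.degrees(np.arctan2(*(a-b)[[1,0]])))
# top view
f=lambda u,v:(u/3+120-.3,v/3+130-.3)
print("top ring",onz(t,*f(295,343),.1))
a,b=onz(t,*f(224,330),.085),onz(t,*f(366,356),.085); print("top marks mid",(a+b)/2,np.degrees(np.arctan2(*(a-b)[[1,0]])))
```

```text
ell ((279.4918212890625, 94.95475769042969), (110.16573333740234, 116.9666519165039), 3.417710781097412)
wrist ring z.108 (0.49631547927856445, 0.16570645570755005) 0.05469048395752907 [0.50164036 0.15667269]
marks [0.48082297 0.09702389 0.085     ] [0.50870084 0.23087666 0.085     ] mid [0.4947619  0.16395027 0.085     ] dir 78.23504444836914
slot edge [0.5259371  0.14005759] [0.45525565 0.16042695] -16.076200829346774
slot edge [0.53510408 0.16940762] [0.4629712  0.19212211] -17.47910284121006
top ring [0.49325722 0.16094025 0.1       ]
top marks mid [0.49270611 0.16325585 0.085     ] 78.17431895985958
```

```bash
python3 go.py .495 .164 .118 163.2
```

```text
t 7.03 shift [ 0.0988 -0.0012  0.1352] rot [ 0.001 -0.001  0.025]
now [0.5201 0.2597 0.2721] theta 164.6 tip z 0.2531 F [-2.05  0.35 -0.13] M [ 0.05  0.1  -0.03] q [ 0.74  0.29 -0.05 -0.   -1.23 -1.01]
```

>>> carry_out:
  moves:
    - [[0.035, 0, 0], [0, 0, 0.025], 0.52]
    - [[0.07, 0, 0], [0, 0, 0.025], 0.52]
    - [[0.099, -0.001, 0.02], [0, 0, 0.025], 0.52]
    - [[0.099, -0.001, 0.06], [0, 0, 0.025], 0.52]
    - [[0.099, -0.001, 0.1], [0, 0, 0.025], 0.52]
    - [[0.099, -0.001, 0.135], [0, 0, 0.025], 0.52]
    - [[0.099, -0.001, 0.135], [0, 0, 0.025], 0.52]
    - [[0.099, -0.001, 0.135], [0, 0, 0.025], 0.52]

```text
time_s: 7.7
eef_pos: [0.4947, 0.1635, 0.137]
ee_rot: [-0.002, -0.597, 0.802, -0.0]
wrist_force: [0.4, 1.4, 1.1]
opening: 0.0419
```

```bash
python3 go.py .495 .164 .093 163.2;python3 - <<'E'
from h import *
print(status.read_state()["opening"])
cv2.imwrite("pics/w4.png",viewer.read_camera("wrist"))
cv2.imwrite("pics/s4.png",viewer.read_camera("scene")[100:220,230:380].repeat(5,0).repeat(5,1))
E
```

```text
t 7.7 shift [-0.0007 -0.0001  0.025 ] rot [ 0.002 -0.003  0.002]
now [0.4947 0.1635 0.137 ] theta 163.3 tip z 0.118 F [0.37 1.37 1.12] M [ 0.11  0.01 -0.02] q [ 0.63  0.32 -0.39  0.   -0.87 -0.92]
0.04188056350877888
```

View pics/w4.png

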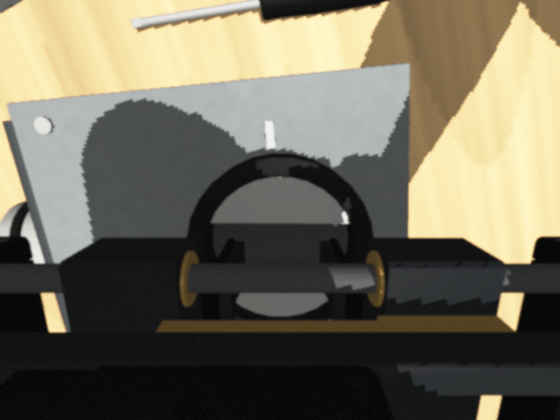

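View pics/s4.png

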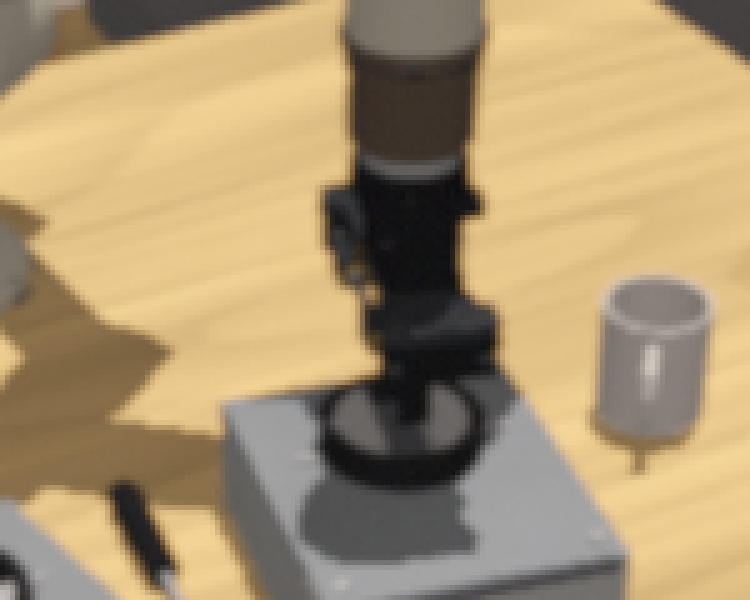

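The fingers hang over the slot (wrist view, tips around x 232 and 332), and the ring centre is at 280. Now I'll lower them.

>>> carry_out:
  moves:
    - [[0, 0, 0.005], [0, 0, 0], 0.52]
    - [[0, 0, 0.01], [0, 0, 0], 0.52]
    - [[0, 0, 0.015], [0, 0, 0], 0.52]
    - [[0, 0, 0.02], [0, 0, 0], 0.52]
    - [[0, 0, 0.0245], [0, 0, 0], 0.52]
    - [[0, 0, 0.0245], [0, 0, 0], 0.52]

```text
time_s: 8.3
eef_pos: [0.4946, 0.1637, 0.1123]
ee_rot: [-0.001, -0.597, 0.802, 0.0]
wrist_force: [-0.3, 0.4, 0.8]
opening: 0.0417
```

>>> carry_out:
  moves:
    - [[0, 0, 0], [0, 0, 0.06], 0.52]
    - [[0, 0, 0], [0, 0, 0.12], 0.52]
    - [[0, 0, 0], [0, 0, 0.18], 0.52]
    - [[0, 0, 0], [0, 0, 0.24], 0.52]
    - [[0, 0, 0], [0, 0, 0.3], 0.52]
    - [[0, 0, 0], [0, 0, 0.36], 0.52]

```text
time_s: 8.8
eef_pos: [0.4951, 0.164, 0.1133]
ee_rot: [-0.0, -0.443, 0.897, -0.0]
wrist_force: [-0.2, -0.5, 0.8]
opening: 0.0417
```

```bash
python3 go.py .495 .164 .093 163.2
```

```text
t 8.8 shift [0.     0.0001 0.0013] rot [ 0.   -0.   -0.36]
now [0.4951 0.164  0.1133] theta 142.6 tip z 0.0943 F [-0.21 -0.52  0.77] M [0.09 0.18 0.12] q [ 0.63  0.35 -0.42  0.   -0.81 -1.28]
```

The torque on the tool is about +0.12 N m, so the cam is turning. I'll continue.

>>> carry_out:
  moves:
    - [[0, 0, 0.001], [0, 0, 0.1], 0.52]
    - [[0, 0, 0.001], [0, 0, 0.2], 0.52]
    - [[0, 0, 0.001], [0, 0, 0.3], 0.52]
    - [[0, 0, 0.001], [0, 0, 0.4], 0.52]
    - [[0, 0, 0.001], [0, 0, 0.5], 0.52]
    - [[0, 0, 0.001], [0, 0, 0.6], 0.52]
    - [[0, 0, 0.001], [0, 0, 0.7], 0.52]
    - [[0, 0, 0.001], [0, 0, 0.8], 0.52]
    - [[0, 0, 0.001], [0, 0, 0.9], 0.52]
    - [[0, 0, 0.001], [0, 0, 1.0], 0.52]

```text
time_s: 9.63
eef_pos: [0.4959, 0.1644, 0.1128]
ee_rot: [0.001, 0.042, 0.999, 0.0]
wrist_force: [0.8, -0.0, 0.4]
opening: 0.0417
```

>>> carry_out:
  moves:
    - [[0, 0, 0], [0, 0, 0.05], 0.52]
    - [[0, 0, 0], [0, 0, 0.1], 0.52]
    - [[0, 0, 0], [0, 0, 0.15], 0.52]
    - [[0, 0, 0], [0, 0, 0.15], 0.52]

```text
time_s: 9.97
eef_pos: [0.4959, 0.1644, 0.1127]
ee_rot: [0.001, 0.115, 0.993, 0.0]
wrist_force: [1.4, 0.5, 1.2]
opening: 0.0418
```

```bash
python3 go.py .495 .164 .093 65
python3 - <<'E'
from h import *
cv2.imwrite("pics/w5.png",viewer.read_camera("wrist"))
E
```

```text
t 9.97 shift [ 0.0008 -0.0006  0.0007] rot [0.001 0.001 0.206]
now [0.4959 0.1644 0.1127] theta 76.8 tip z 0.0937 F [1.43 0.46 1.24] M [ 0.01 -0.34  0.01] q [ 0.63  0.35 -0.42  0.   -0.81 -2.43]
```

View pics/w5.png

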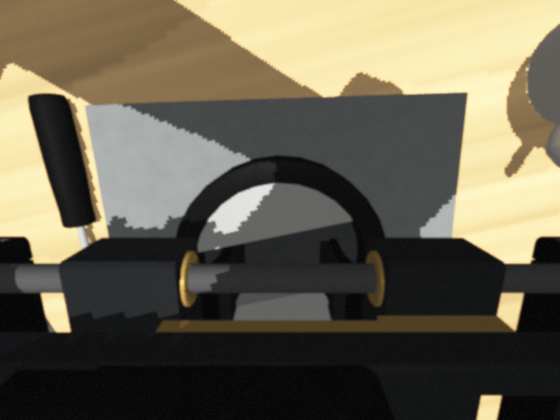

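The slot edge trails the tool by about 12°, which is the play. I'll turn on slowly until the torque shows the stop.

>>> carry_out:
  moves:
    - [[0, 0, 0], [0, 0, 0.04], 0.52]
    - [[0, 0, 0], [0, 0, 0.08], 0.52]
    - [[0, 0, 0], [0, 0, 0.12], 0.52]
    - [[0, 0, 0], [0, 0, 0.16], 0.52]
    - [[0, 0, 0], [0, 0, 0.16], 0.52]

```text
time_s: 10.43
eef_pos: [0.496, 0.1644, 0.1127]
ee_rot: [0.001, 0.193, 0.981, 0.001]
wrist_force: [1.8, 1.0, 0.5]
opening: 0.0416
```

```bash
python3 go.py .495 .164 .093 65
```

```text
t 10.43 shift [ 0.0008 -0.0008  0.0007] rot [0.001 0.001 0.047]
now [0.496  0.1644 0.1127] theta 67.7 tip z 0.0937 F [1.8  0.95 0.54] M [ 0.09 -0.61  0.  ] q [ 0.63  0.35 -0.42  0.   -0.81 -2.59]
```

>>> carry_out:
  moves:
    - [[0, 0, 0], [0, 0, 0.02], 0.52]
    - [[0, 0, 0], [0, 0, 0.04], 0.52]
    - [[0, 0, 0], [0, 0, 0.04], 0.52]

```text
time_s: 10.68
eef_pos: [0.496, 0.1644, 0.1127]
ee_rot: [0.001, 0.212, 0.977, 0.0]
wrist_force: [3.7, -0.3, 0.2]
opening: 0.0414
```

```bash
python3 go.py .495 .164 .093 65
```

```text
t 10.68 shift [ 0.0008 -0.0008  0.0007] rot [0.001 0.002 0.008]
now [0.496  0.1644 0.1127] theta 65.5 tip z 0.0937 F [ 3.75 -0.28  0.24] M [-0.   -1.07  0.55] q [ 0.63  0.35 -0.42  0.   -0.81 -2.63]
```

>>> carry_out:
  moves:
    - [[0, 0, 0], [0, 0, 0.015], 0.52]
    - [[0, 0, 0], [0, 0, 0.03], 0.52]
    - [[0, 0, 0], [0, 0, 0.03], 0.52]

```text
time_s: 10.93
eef_pos: [0.4961, 0.1644, 0.1128]
ee_rot: [0.001, 0.226, 0.974, 0.0]
wrist_force: [4.9, 0.1, -0.5]
opening: 0.0419
```

```bash
python3 go.py .495 .164 .093 65
python3 - <<'E'
from h import *
cv2.imwrite("pics/w6.png",viewer.read_camera("wrist"))
E
```

```text
t 10.93 shift [ 0.0008 -0.0008  0.0008] rot [ 0.001  0.002 -0.019]
now [0.4961 0.1644 0.1128] theta 63.9 tip z 0.0938 F [ 4.91  0.08 -0.5 ] M [-0.13 -1.38  1.98] q [ 0.63  0.35 -0.42  0.   -0.81 -2.66]
```

View pics/w6.png

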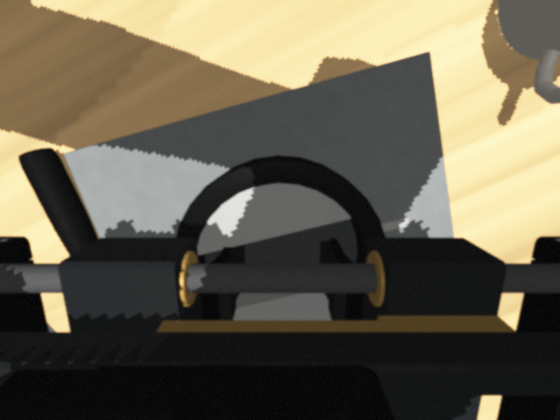

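The torque is 2 N m, so the cam is at its stop, and the slot edge is parallel to the cover's front edge. I'll turn back into the play, lift out and check.

>>> carry_out:
  moves:
    - [[0, 0, 0], [0, 0, -0.1], 0.52]
    - [[0, 0, 0], [0, 0, -0.21], 0.52]
    - [[0, 0, 0], [0, 0, -0.21], 0.52]
    - [[0, 0, 0], [0, 0, -0.21], 0.52]

```text
time_s: 11.32
eef_pos: [0.4935, 0.1632, 0.1115]
ee_rot: [-0.002, 0.128, 0.992, -0.001]
wrist_force: [-0.1, 0.7, 0.0]
opening: 0.0416
```

```bash
python3 go.py .495 .164 .25 78
```

```text
t 11.32 shift [-0.0007  0.0008 -0.1575] rot [-0.002 -0.004 -0.048]
now [0.4935 0.1632 0.1115] theta 75.3 tip z 0.0925 F [-0.11  0.65  0.03] M [ 0.01 -0.05 -0.01] q [ 0.63  0.35 -0.42 -0.   -0.81 -2.46]
```

>>> carry_out:
  moves:
    - [[0, 0, -0.01], [0, 0, 0], 0.52]
    - [[0, 0, -0.02], [0, 0, 0], 0.52]
    - [[0, 0, -0.04], [0, 0, 0], 0.52]
    - [[0, 0, -0.08], [0, 0, 0], 0.52]
    - [[0, 0, -0.12], [0, 0, 0], 0.52]
    - [[0, 0, -0.16], [0, 0, 0], 0.52]
    - [[0, 0, -0.18], [0, 0, 0], 0.52]

```text
time_s: 11.9
eef_pos: [0.4965, 0.1644, 0.2993]
ee_rot: [0.004, 0.126, 0.992, 0.003]
wrist_force: [0.0, -0.0, -0.4]
opening: 0.0416
```

```bash
python3 go.py .37 -.25 .27 78
```

```text
t 11.9 shift [ 0.0194 -0.4329  0.0075] rot [ 0.006  0.007 -0.042]
now [0.4965 0.1644 0.2993] theta 75.6 tip z 0.2803 F [ 0.02 -0.03 -0.36] M [ 0.01 -0.15 -0.05] q [ 0.63  0.17 -0.15  0.   -1.25 -2.45]
```

>>> carry_out:
  moves:
    - [[0.02, -0.41, 0], [0, 0, 0], 0.52]
    - [[0.02, -0.41, 0], [0, 0, 0], 0.52]
    - [[0.02, -0.41, 0], [0, 0, 0], 0.52]
    - [[0.02, -0.41, 0], [0, 0, 0], 0.52]
    - [[0.02, -0.41, 0], [0, 0, 0], 0.52]
    - [[0.02, -0.41, 0], [0, 0, 0], 0.52]
    - [[0.02, -0.41, 0], [0, 0, 0], 0.52]
    - [[0.02, -0.41, 0], [0, 0, 0], 0.52]
    - [[0.02, -0.41, 0], [0, 0, 0], 0.52]
    - [[0.02, -0.41, 0], [0, 0, 0], 0.52]

```text
time_s: 12.73
eef_pos: [0.3727, -0.2301, 0.2938]
ee_rot: [0.001, 0.126, 0.992, 0.0]
wrist_force: [-0.3, -0.4, 0.8]
opening: 0.0416
```

>>> carry_out:
  moves:
    - [[0, -0.15, 0], [0, 0, 0], 0.52]
    - [[0, -0.15, 0], [0, 0, 0], 0.52]
    - [[0, -0.15, 0], [0, 0, 0], 0.52]
    - [[0, -0.15, 0], [0, 0, 0], 0.52]
    - [[0, -0.15, 0], [0, 0, 0], 0.52]
    - [[0, -0.15, 0], [0, 0, 0], 0.52]

```text
time_s: 13.23
eef_pos: [0.3363, -0.3744, 0.2928]
ee_rot: [0.0, 0.127, 0.992, 0.0]
wrist_force: [0.2, 0.5, -0.4]
opening: 0.0421
```

Run:
```python
from h import *
cv2.imwrite("pics/s7.png",viewer.read_camera("scene")[60:260,150:400].repeat(3,0).repeat(3,1))
a=viewer.read_camera("top"); cv2.imwrite("pics/t7f.png",a)
cv2.imwrite("pics/t7.png",a[150:300,150:390].repeat(3,0).repeat(3,1))
t=viewer.calibration("top")
```

```text
(no output)
```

View pics/s7.png

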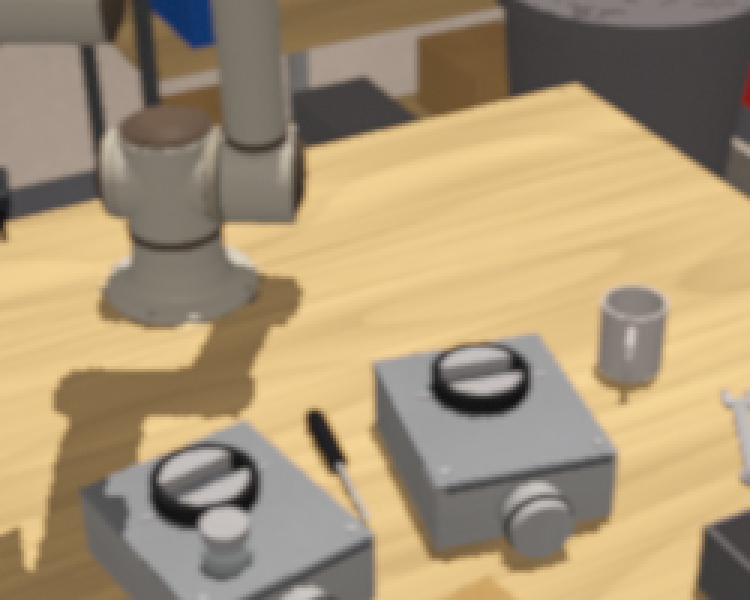

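View pics/t7.png

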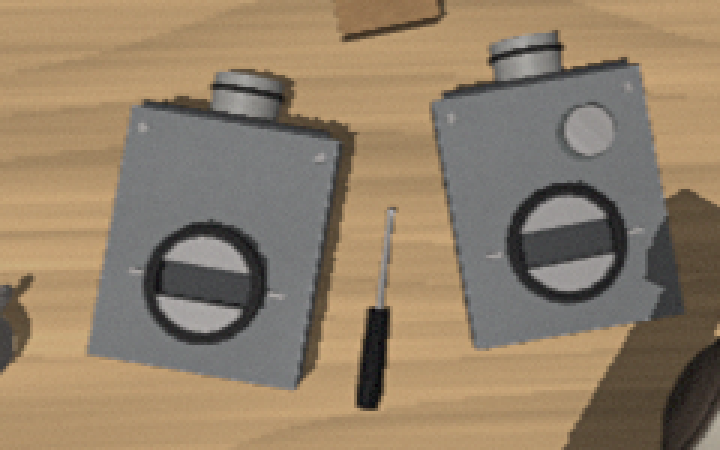

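View pics/t7f.png

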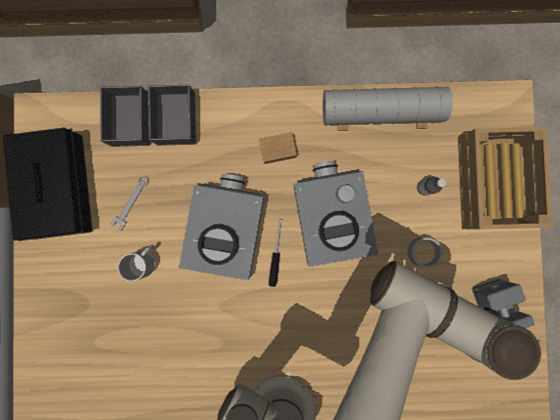

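The cover lies flat and the slot lines up with its marks to the eye. I'll measure the angle before handing in.

Run:
```python
import cv2,numpy as np
g=cv2.cvtColor(cv2.imread("pics/t7f.png"),cv2.COLOR_BGR2GRAY)
for n,(cx,cy),m in(("A",(218,244),((136,271),(278,296))),("B",(339,230),((494,256),(636,231)))):
    p=g[cy-25:cy+26,cx-25:cx+26]; b=(p>125).astype(np.uint8)
    k,l,s,c=cv2.connectedComponentsWithStats(b)
    r=np.hypot(c[:,0]-25,c[:,1]-25); i=[j for j in range(1,k) if s[j,4]>60 and r[j]<18]
    d=c[i[0]]-c[i[1]]; print(n,"slot perp->",np.degrees(np.arctan(-d[0]/d[1])),"marks",np.degrees(np.arctan2(m[1][1]-m[0][1],m[1][0]-m[0][0])),s[i,4])
```

```text
A slot perp-> 10.218102736368651 marks 9.984960204643333 [201 203]
B slot perp-> -11.025005402315088 marks -9.984960204643333 [188 193]
```

Slot A is within about 0.3° of its marks, so I'm handing in.

```bash
python3 -c "
from h import *
print(manip.hand_in()); s=status.read_state(); print(s['time_s'],s['wrist_force'])"
```

```text
the job is handed in; nothing more can be done
None
the job is handed in; nothing more can be done
```

I pushed the ajar cover shut, then turned its cam clockwise to the stop, and the cover is now locked. The job was handed in at about 13.3 s; no verdict was reported.

- **Cover:** I pressed the front edge down with the closed fingertips. They stopped at z = 85.3 mm while the force rose to 14 N, and the cover looks level in the scene and top views.
- **Cam:** I set both fingertips in the slot and turned until the torque rose to 2 N m at the stop. I then turned back within the slot's play and lifted out. In the last top view the slot is within about 0.3° of its lock marks.
- **Everything else:** In the last views the other box is still shut and locked, the bystanders look unmoved, and the arm is clear with the wrist force near zero.

No check failed. The one disagreement was that reading the slot's edges by eye suggested about 2° off the marks. I relied on the measurement and the stop torque instead.

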